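# Weigh a sample canister on the spring balance

## Task

Weigh the squat sample canister: take it by its grip tab and hang its bail in the dip of the spring balance's hook, just inside the upturned tip. Ease the unknown weight onto the sprung hook slowly and let go only when the hook carries all of it, so that the hook neither drops nor springs back nor is pushed down when you let go. Wait until canister and hook hang still, and leave the slim canister and the other things where they are.

Things in the scene. Friction and masses are not known exactly. Their poses are not given: they have to be found in the camera images.
- squat_canister: Canister to weigh: wide low steel drum, 58 mm in diameter, 36 mm tall, with an upright wire bail and a black grip tab on top; loose, upright on the worktop. Mass unknown, 0.25 to 0.65 kg, new each time. Origin: centre of its underside, z up. The bail lies in the y-z plane, its opening (29 mm wide, z = 36 to 89 mm) faces along x, so the hook passes through along x, either way round.
- squat_canister_bail (a point): Wire centre at the blunt peak of the squat canister's bail, 92 mm above its underside; axes as the canister's. Wire 5 mm thick; legs at y = -17 and +17 mm rise to 76 mm above the underside, then slope in to the peak.
- squat_canister_tab (a point): Centre of the squat canister's grip tab, 111 mm above its underside; axes as the canister's. The tab is 20 mm (x) by 9 mm (y) and 34 mm tall, 94 to 128 mm above the underside; pinch it along y from above.
- slim_canister: A bystander: a slimmer, taller steel canister, 42 mm in diameter, 62 mm tall, with the same bail and grip tab (tab top 154 mm above the worktop). Loose; leave it alone. Origin: centre of its underside.
- stand: Bench spring balance, fixed: base plate 130 x 130 x 14 mm (x from -50 to 80 mm), grey column 26 x 44 mm (x from 0 to 26 mm) with a cap, 240 mm tall in all. Origin on the worktop below the middle of the column's front face; -x is the way the hook points (roughly to the robot), z up. The hook arm is a level steel rod 7 mm thick along x that rides up and down on the column's front.
- hook_seat (a point): Seat in the hook's dip: where a bail's wire centre rests when properly hung. Moves with the hook; unloaded 205 mm above the worktop. Axes as the stand's. Dip floor x = -5 to 5 mm; behind it (+x) a slope up to the arm, on which, for x = 10 to 78 mm, a wire's centre lies 6 mm above the seat; in front (-x) the tip rises to 17.5 mm above the seat at x = -14. The dip's underside is 9.5 mm below the seat.
- hook (a joint): How far the hook has sunk (m): 0 unloaded, growing downward, end of travel 0.085. A spring of 100 N/m carries it: it sinks 10 mm for each newton, 25 to 64 mm for the canister. Lightly damped: if let go out of balance it bobs at about 2 Hz for two or three seconds.
- beaker: A bystander: small clear beaker, 53 mm in diameter, 71 mm tall, loose. Origin: centre of its underside.
- sample_jar: A bystander: sample jar with screw lid, 48 mm in diameter, 72 mm tall, loose. Origin: centre of its underside.
Not all that is in view belongs to the job. Leave any green or yellow look-alike of the squat_canister alone.

How it is judged:
By the outcome, as a careful person would: the job done as asked, in the order asked, and still so for the second after the job is handed in, with the robot touching nothing.
It also fails if it takes over 61 s, if anything falls off the work surface, if the arm or the gripper's body presses on something with over 40 N, if the wrist force passes 120 N, or if a joint passes its speed limit or range.

## Robot

A 6-joint arm with a two-finger parallel gripper is mounted at the origin on a cart in front of the work surface, level with it; the furniture and walls round the work are solid. World frame = base frame: x ahead of the robot, y to its left, z up, the work surface at z = 0. Lengths are in m, angles in rad, forces in N, time in s.
With the tool pointing down it reaches from about 0.3 to 0.75 m from the base axis. Payload 8.5 kg.
Tool frame: the origin (TCP) lies on the mounting face of the last link; the fingertips stand 166 mm ahead of it and the grasp point (between the pads) lies 147 mm ahead of it; z points along the fingers, y is the line along which they close (so a half turn about z gives the same grasp; the last joint's range is limited). The gripper opens to 88 mm and grips with 3 to 60 N. Pads are 18 mm wide; open, the fingers measure 123 mm over their backs; the gripper's body (75 mm by 187 mm) begins 45 mm behind the grasp point.
Start: joints at [0.939, 0.381, 1.297, -0, 1.464, -0.215], TCP at [0.223, 0.503, 0.405] pointing down, gripper open.
Joint ranges: [-3.11, 3.11], [-0.89, 2.33], [0.22, 2.48], [-1.42, 4.56], [0.17, 2.85], [-2.88, 2.88]. Speed limits (rad/s): [2.39, 2.39, 3.14, 3.14, 3.14, 3.14].

## Interface

Orientations are given as a unit quaternion [w, x, y, z].
In Python, from cell import ctrl gives the robot as it stands.
- The arm moves only by the shell command python3 -m inch 'ROWS' [FORCE]. ROWS is JSON, a list of rows, each an object of numbers: "claw": the finger opening in mm, from 0 to 88.1; "tx", "ty", "tz": the shift along the tool's x, y, z in units of 30 mm (1.0 is 30 mm); "spin": the turn about the tool's z in degrees. A call has 1 to 20 rows; each row shifts and turns the commanded pose from where the row before left it, along the tool's axes as they then stand; what a row does not reach is not made up. A row lasts 1/10 s, in which the tool goes at most 50 mm and 8.59 degrees, less where a joint would pass 70% of its speed; a pose out of reach is approached as far as the arm can. A call is refused whole if a number of a shift passes 1 or a number of a turn 8.59, either way. A call with a gripper value outside its range is refused whole. The fingers move at their own pace and stop on an object; FORCE is the grip in N (left out, the last holds). Time passes only in rows, so rows that do not move let the fingers close. It gives the time, the measured TCP pose, the force, the opening and the grip force at its end, in the units of the state.
- ctrl.observe(): the state, without advancing time (a new reading comes with each control period).
- ctrl.capture(name): name is "side" or "top" or "wrist"; returns a dict with "image" (400x640x3 uint8, red, green, blue), "fx", "fy", "cx", "cy" (pixels), "rvec" (rotation vector, rad) and "tvec" (3), from world to camera coordinates, as OpenCV has them; the wrist camera has in their place "mount" (4x4, takes a point from camera to tool coordinates, whose origin is the TCP and whose axes are the flange's). Camera axes: x right, y down, z forward; pixel columns grow to the right and rows downward; lengths in m; the calibration is good to about 2 mm. The wrist camera is an equidistant fisheye: a pixel r from the principal point sees the ray r / f radians off the axis. A picture is of the moment at which its call begins: read the wrist's pose just before it. There is no depth.
- ctrl.hand_in(): hands the job in; it is judged then, once.
The state is a dict: "t": time; "qpos": joint angles; "qd": joint speeds; "joint_torque": joint torques, N m; "position": TCP position; "tcp_rot": TCP orientation; "contact_force": force on the tool from outside, world axes, zero at the start; "moment": the same for the moment, N m; "gripper_width": opening from 0.0 (shut) to 1.0 (fully open); "grip_force": force on a finger pad.
Only numpy, scipy, OpenCV 4.12 (cv2) and the standard library are available. Lean on these libraries where they do the work, as an engineer would, in place of code of your own. Each camera call takes 0.05 s, during which the arm holds its last target. There are 200 camera calls.

## Working session

There is one attempt and no reset: what is moved stays moved. The work goes in short steps, Python scripts to look and compute and a shell command to move; the robot and the scene stay as the last step left them, time stands still between calls to the robot, and variables do not carry over. Pictures are saved under pics/ and viewed, at most 12 in all, crops included, and the job is handed in when it is done.

```bash
ls; mkdir -p pics
cat > h.py <<'E'
import numpy as np, cv2, json
from cell import ctrl
def cap(n,f):
    c=ctrl.capture(n); cv2.imwrite('pics/'+f+'.png',c['image'][:,:,::-1]); np.save('pics/'+f+'.npy',{k:v for k,v in c.items()},allow_pickle=True); return c
def ld(f): return np.load('pics/'+f+'.npy',allow_pickle=True).item()
def ray(c,u,v):
    R=cv2.Rodrigues(np.array(c['rvec'],float))[0]; t=np.array(c['tvec'],float).ravel()
    d=R.T@np.array([(u-c['cx'])/c['fx'],(v-c['cy'])/c['fy'],1]); return -R.T@t,d/np.linalg.norm(d)
def onz(c,u,v,z):
    o,d=ray(c,u,v); return o+d*(z-o[2])/d[2]
def tri(a,b):
    (o,d),(p,e)=a,b; s=np.linalg.lstsq(np.c_[d,-e],p-o,rcond=None)[0]; A=o+d*s[0];B=p+e*s[1]; return (A+B)/2,np.linalg.norm(A-B)
def proj(c,p): return cv2.projectPoints(np.array(p,float).reshape(-1,1,3),np.array(c['rvec'],float),np.array(c['tvec'],float),np.array([[c['fx'],0,c['cx']],[0,c['fy'],c['cy']],[0,0,1.]]),None)[0].reshape(-1,2)
E
python3 - <<'E'
from h import *
s=ctrl.observe(); print(s)
for n in('top','side'):
    c=cap(n,n+'0'); print(n,c['fx'],c['rvec'],c['tvec'], ray(c,320,200))
E
```

```text
pics
{'t': 0.0, 'qpos': array([ 9.38666489e-01,  3.81202266e-01,  1.29822274e+00,  6.31006882e-06,
        1.46358326e+00, -2.15277230e-01]), 'qd': array([-1.33701916e-04, -1.35061442e-03, -3.93039892e-04,  9.67570982e-04,
        1.34243418e-03,  6.55660068e-05]), 'joint_torque': array([ 6.17304959e-04, -4.37938070e+01, -2.24551427e+01,  7.13478774e-02,
        3.53681040e-02, -1.41251303e-04]), 'position': array([0.22265618, 0.50287859, 0.40414706]), 'tcp_rot': array([-2.93865047e-04,  2.06920800e-01,  9.78357441e-01, -6.43924386e-04]), 'contact_force': array([ 0.06211757,  1.36953929, -0.09505197]), 'moment': array([0.04597569, 0.01990523, 0.00385159]), 'grip_force': 0.0, 'gripper_width': 0.9987071266080827}
top 389.16448188996395 [ 2.16428183 -2.19262262  0.05552687] [0.11830882 0.54478816 1.40005777] (array([0.44957167, 0.08756551, 1.4356777 ]), array([ 0.07707601,  0.00661713, -0.99700326]))
side 459.2249058783056 [ 2.17716475 -0.50917123  0.22029221] [-0.46492316  0.32489542  1.0513955 ] (array([ 0.16169935, -0.78223742,  0.88831358]), array([ 0.33242585,  0.71580272, -0.61410058]))
```

View pics/top0.png

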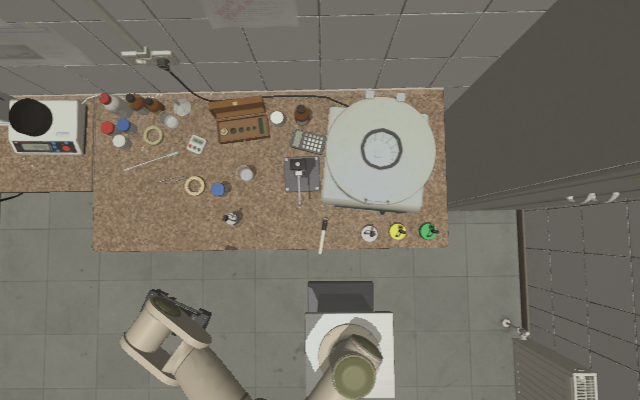

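View pics/side0.png

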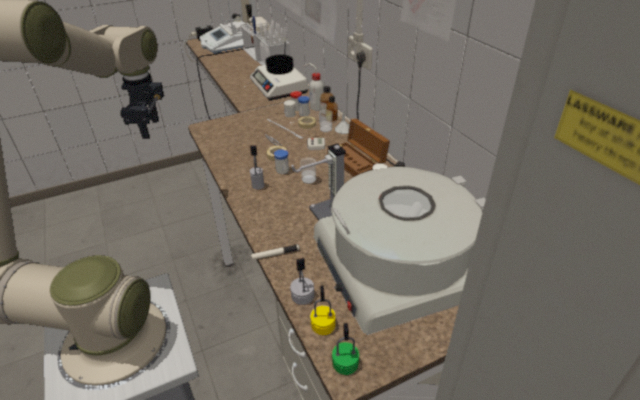

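Candidates for the squat canister:
- Steel drum, top (369,233) / side (302,290): wide and low.
- Yellow look-alike, top (397,231).
- Green look-alike, top (428,231).
- Slim canister, top (232,218) / side (257,178).

I choose the steel one at (369,233). The hook tip is near top (299,205) and the stand near (302,172). I'll check this in one close crop.

Run:
```python
import cv2,numpy as np
t=cv2.imread('pics/top0.png');s=cv2.imread('pics/side0.png')
k=5
f=lambda i,x,y,w,h:cv2.resize(i[y:y+h,x:x+w],None,fx=k,fy=k,interpolation=cv2.INTER_CUBIC)
m=np.vstack([np.hstack([f(t,340,205,80,60),f(t,270,150,80,60)]),np.hstack([f(s,270,250,80,60),f(s,290,140,80,60)])])
cv2.imwrite('pics/m.png',m)
```

```text
(no output)
```

View pics/m.png

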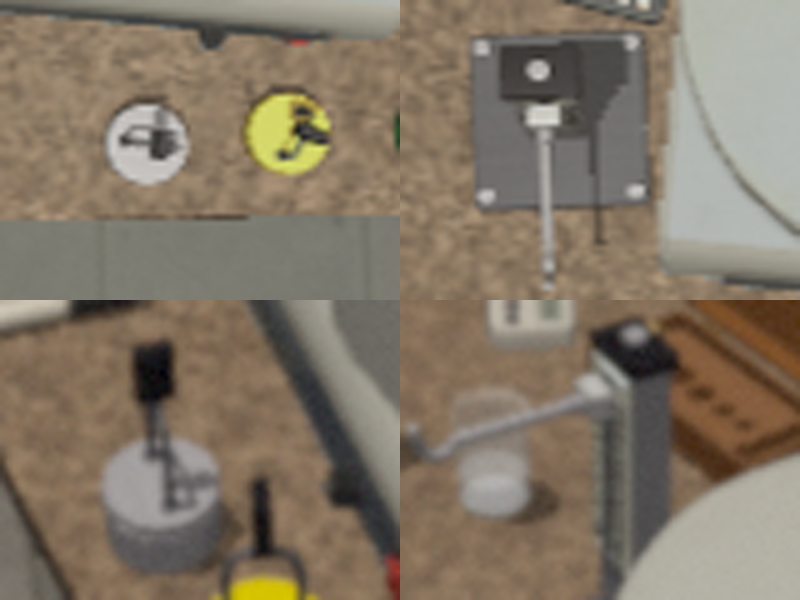

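The crop shows the steel squat drum centred at top (369.4,233.6) with its tab at side about (301,260). The hook tip is at top (299.6,207), and the arm runs up to (298.6,173). The choice holds.

Run:
```python
from h import *
t=ld('top0');s=ld('side0')
print('can',onz(t,369.4,233.6,.036), 'side',onz(s,270+161/5,250+480/5,.036))
print('tab tri',tri(ray(t,371.8,232.5),ray(s,270+155/5,250+370/5)))
print('slim',onz(t,232,218,.062))
P=[onz(t,270+(u-400)/5,150+v/5,.014) for u,v in((472,37),(645,33),(478,210),(650,205))]; print(np.array(P),np.mean(P,0))
a,b=onz(t,270+148/5,150+280/5,.215),onz(t,270+143/5,150+125/5,.20); print('tip',a,'arm',b,(b-a)/np.linalg.norm(b-a))
print('tiptri',tri(ray(t,299.6,206),ray(s,290+8/5,140+135/5)))
w=ctrl.capture('wrist'); print(w['mount'],w['fx'],w['cx'],w['cy'])
```

```text
can [ 0.43477818 -0.07830373  0.036     ] side [ 0.36695717 -0.23024231  0.036     ]
tab tri (array([ 0.42806588, -0.09811986, -0.07911352]), np.float64(0.02027690150287016))
slim [0.49610351 0.40927117 0.062     ]
[[0.71924465 0.22654333 0.014     ]
 [0.72021876 0.09858981 0.014     ]
 [0.59069957 0.22300925 0.014     ]
 [0.5925986  0.09656776 0.014     ]] [0.65569039 0.16117754 0.014     ]
tip [0.52589662 0.16007376 0.215     ] arm [0.62630943 0.1632219  0.2       ] [ 0.98855052  0.03099302 -0.14767296]
tiptri (array([0.52303252, 0.16090081, 0.21704933]), np.float64(0.005787094191893308))
[[-9.25468984e-04 -9.57953861e-01 -2.86920797e-01  7.35603453e-02]
 [ 9.99998631e-01 -1.28014990e-03  1.04857100e-03 -4.44254550e-04]
 [-1.37178427e-03 -2.86919433e-01  9.57953734e-01  1.91212559e-02]
 [ 0.00000000e+00  0.00000000e+00  0.00000000e+00  1.00000000e+00]] 309.70691628693146 318.0391291334869 202.3013211501461
```

Run:
```python
from h import *
t=ld('top0');s=ld('side0')
print('side',onz(s,270+161/5,250+180/5,.036))
print('tab tri',tri(ray(t,371.8,233.5),ray(s,270+155/5,250+45/5)))
from scipy.spatial.transform import Rotation as R
q=ctrl.observe()['tcp_rot'];print(R.from_quat(q,scalar_first=True).as_matrix().round(3))
```

```text
side [ 0.43586613 -0.07596062  0.036     ]
tab tri (array([ 0.43664217, -0.07566489,  0.12786308]), np.float64(0.0013969568883279767))
[[-0.914  0.405 -0.001]
 [ 0.405  0.914 -0.001]
 [ 0.    -0.001 -1.   ]]
```

```bash
python3 -m inch '[{"spin":-8,"claw":88},{"spin":-8},{"spin":-8},{"tx":-0.35,"ty":-0.97,"tz":0.07},{"tx":-0.35,"ty":-0.97,"tz":0.07},{"tx":-0.35,"ty":-0.97,"tz":0.07},{"tx":-0.35,"ty":-0.97,"tz":0.07},{"tx":-0.35,"ty":-0.97,"tz":0.07},{"tx":-0.35,"ty":-0.97,"tz":0.07},{"tx":-0.35,"ty":-0.97,"tz":0.07},{"tx":-0.35,"ty":-0.97,"tz":0.07},{"tx":-0.35,"ty":-0.97,"tz":0.07},{"tx":-0.35,"ty":-0.97,"tz":0.07},{"tx":-0.35,"ty":-0.97,"tz":0.07},{"tx":-0.35,"ty":-0.97,"tz":0.07},{"tx":-0.35,"ty":-0.97,"tz":0.07},{"tx":-0.35,"ty":-0.97,"tz":0.07},{"tx":-0.35,"ty":-0.97,"tz":0.07}]'
python3 -m inch '[{"tx":-0.35,"ty":-0.97,"tz":0.07},{"tx":-0.35,"ty":-0.97,"tz":0.07},{"tx":-0.35,"ty":-0.97,"tz":0.07},{"tx":-0.35,"ty":-0.97,"tz":0.07},{"tx":-0.35,"ty":-0.97,"tz":0.07},{},{},{}]'
cat >> h.py <<'E'
from scipy.spatial.transform import Rotation as Ro
def wcap(f):
    s=ctrl.observe(); c=ctrl.capture('wrist'); c['T']=np.eye(4); c['T'][:3,:3]=Ro.from_quat(s['tcp_rot'],scalar_first=True).as_matrix(); c['T'][:3,3]=s['position']
    c['T']=c['T']@np.array(c['mount']); cv2.imwrite('pics/'+f+'.png',c['image'][:,:,::-1]); np.save('pics/'+f+'.npy',c,allow_pickle=True); return c
def wray(c,u,v):
    x,y=(u-c['cx'])/c['fx'],(v-c['cy'])/c['fy'];th=np.hypot(x,y);k=np.sin(th)/max(th,1e-9)
    return c['T'][:3,3],c['T'][:3,:3]@np.array([x*k,y*k,np.cos(th)])
def wonz(c,u,v,z):
    o,d=wray(c,u,v); return o+d*(z-o[2])/d[2]
E
python3 - <<'E'
from h import *
wcap('w1'); s=ctrl.observe(); print(s['position'],s['contact_force'],s['t'],Ro.from_quat(s['tcp_rot'],scalar_first=True).as_matrix().round(3))
E
```

```text
[0.2226429  0.50289565 0.40440627] [-0.20342972 -0.10826772  0.75978689] 0.2 [[-0.914  0.405 -0.   ]
 [ 0.405  0.914 -0.001]
 [ 0.    -0.001 -1.   ]]schema error: expected keys claw, tx, ty, tz, spin
schema error: expected keys claw, tx, ty, tz, spin
```

View pics/w1.png

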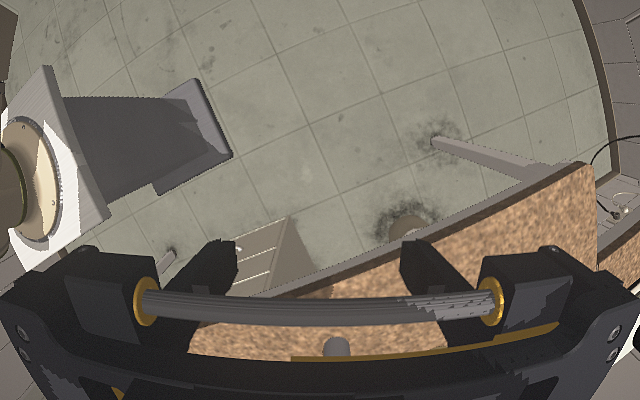

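The first call was refused because every row needs all five keys. The wrist picture only shows the floor and the bench edge, so I'm resending the move.

```bash
python3 -m inch '[{"claw":88,"tx":0,"ty":0,"tz":0,"spin":-8},{"claw":88,"tx":0,"ty":0,"tz":0,"spin":-8},{"claw":88,"tx":0,"ty":0,"tz":0,"spin":-8},{"claw":88,"tx":-0.35,"ty":-0.97,"tz":0.07,"spin":0},{"claw":88,"tx":-0.35,"ty":-0.97,"tz":0.07,"spin":0},{"claw":88,"tx":-0.35,"ty":-0.97,"tz":0.07,"spin":0},{"claw":88,"tx":-0.35,"ty":-0.97,"tz":0.07,"spin":0},{"claw":88,"tx":-0.35,"ty":-0.97,"tz":0.07,"spin":0},{"claw":88,"tx":-0.35,"ty":-0.97,"tz":0.07,"spin":0},{"claw":88,"tx":-0.35,"ty":-0.97,"tz":0.07,"spin":0},{"claw":88,"tx":-0.35,"ty":-0.97,"tz":0.07,"spin":0},{"claw":88,"tx":-0.35,"ty":-0.97,"tz":0.07,"spin":0},{"claw":88,"tx":-0.35,"ty":-0.97,"tz":0.07,"spin":0}]'
python3 -m inch '[{"claw":88,"tx":-0.35,"ty":-0.97,"tz":0.07,"spin":0},{"claw":88,"tx":-0.35,"ty":-0.97,"tz":0.07,"spin":0},{"claw":88,"tx":-0.35,"ty":-0.97,"tz":0.07,"spin":0},{"claw":88,"tx":-0.35,"ty":-0.97,"tz":0.07,"spin":0},{"claw":88,"tx":-0.35,"ty":-0.97,"tz":0.07,"spin":0},{"claw":88,"tx":-0.35,"ty":-0.97,"tz":0.07,"spin":0},{"claw":88,"tx":-0.35,"ty":-0.97,"tz":0.07,"spin":0},{"claw":88,"tx":-0.35,"ty":-0.97,"tz":0.07,"spin":0},{"claw":88,"tx":-0.35,"ty":-0.97,"tz":0.07,"spin":0},{"claw":88,"tx":-0.35,"ty":-0.97,"tz":0.07,"spin":0},{"claw":88,"tx":0,"ty":0,"tz":0,"spin":0},{"claw":88,"tx":0,"ty":0,"tz":0,"spin":0}]'
python3 - <<'E'
from h import *
c=wcap('w2'); s=ctrl.observe(); print(s['position'],s['contact_force'],s['t'],Ro.from_quat(s['tcp_rot'],scalar_first=True).as_matrix().round(3))
E
```

```text
t: 1.5
position: [0.3284, 0.2109, 0.3837]
tcp_rot: [0.0, -0.001, 1.0, 0.0]
contact_force: [0.8, -0.0, 1.2]
gripper_width: 0.996
grip_force: 0.0
t: 2.7
position: [0.4338, -0.0788, 0.3625]
tcp_rot: [-0.0, -0.0, 1.0, 0.0]
contact_force: [0.0, -0.2, -0.1]
gripper_width: 0.997
grip_force: 0.0
[ 0.43356192 -0.07820687  0.36263366] [-0.68859406  1.24107373  1.33192043] 2.75 [[-1.    -0.002 -0.001]
 [-0.002  1.     0.   ]
 [ 0.001  0.    -1.   ]]
```

View pics/w2.png

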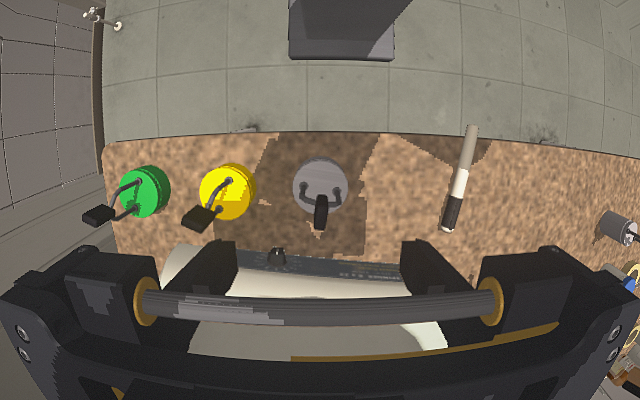

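The picture shows the squat can at (319,186), its bail feet near (305,189) and (335,189), and the tab at about (320,211).

Run:
```python
from h import *
c=ld('w2'); im=c['image']
cv2.imwrite('pics/w2c.png',cv2.resize(im[145:240,270:370,::-1],None,fx=6,fy=6,interpolation=cv2.INTER_CUBIC))
print(wonz(c,305,189,.038),wonz(c,335,189,.038),wonz(c,320,228,.128),wonz(c,320,184,.036))
```

```text
[ 0.43723401 -0.09218376  0.038     ] [ 0.43724045 -0.0616494   0.038     ] [ 0.4444555  -0.07759502  0.128     ] [ 0.43249408 -0.07691466  0.036     ]
```

View pics/w2c.png

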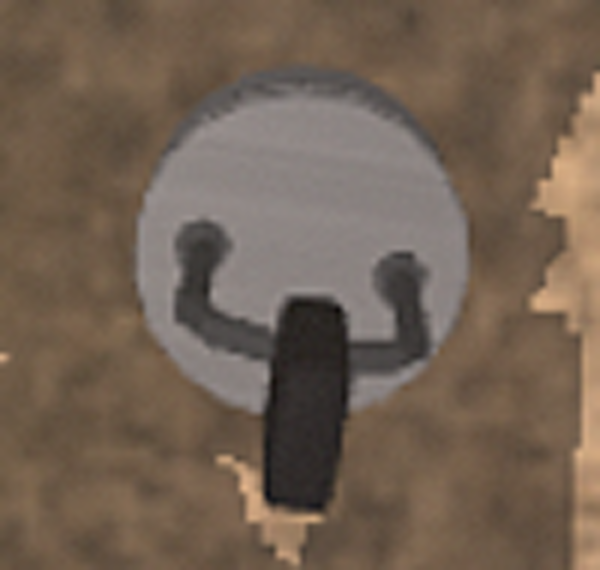

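The close crop shows the feet at (303.7,185.8) and (336.7,190.5), so the can is yawed a few degrees. The top disc is centred at (320.3,187.5).

Run:
```python
from h import *
c=ld('w2')
a,b=wonz(c,303.7,185.8,.037),wonz(c,336.7,190.5,.037); d=b-a
print(a,b,(a+b)/2,np.hypot(*d[:2]),np.degrees(np.arctan2(-d[0],d[1])), wonz(c,320.3,187.5,.036), wonz(c,319.7,221,.128))
```

```text
[ 0.43412246 -0.09351454  0.037     ] [ 0.43907433 -0.05982588  0.037     ] [ 0.4365984  -0.07667021  0.037     ] 0.03405065282829933 -8.361994041507552 [ 0.43617183 -0.07660207  0.036     ] [ 0.43888549 -0.07782885  0.128     ]
```

```bash
python3 -m inch '[{"claw":36,"tx":-0.1,"ty":0.05,"tz":0,"spin":8.4},{"claw":36,"tx":0,"ty":0,"tz":0.6,"spin":0},{"claw":36,"tx":0,"ty":0,"tz":0.6,"spin":0},{"claw":36,"tx":0,"ty":0,"tz":0,"spin":0},{"claw":36,"tx":0,"ty":0,"tz":0,"spin":0},{"claw":36,"tx":0,"ty":0,"tz":0,"spin":0},{"claw":36,"tx":0,"ty":0,"tz":0,"spin":0}]'
python3 - <<'E'
from h import *
c=wcap('w3'); s=ctrl.observe(); print(s['position'])
t=ctrl.observe
cv2.imwrite('pics/w3c.png',cv2.resize(c['image'][150:350,220:420,::-1],None,fx=3,fy=3))
E
```

```text
t: 3.45
position: [0.4369, -0.077, 0.3275]
tcp_rot: [0.001, 0.072, 0.997, -0.0]
contact_force: [-0.4, -0.3, -0.2]
gripper_width: 0.414
grip_force: 0.0
[ 0.43688101 -0.07705183  0.32738668]
```

View pics/w3c.png

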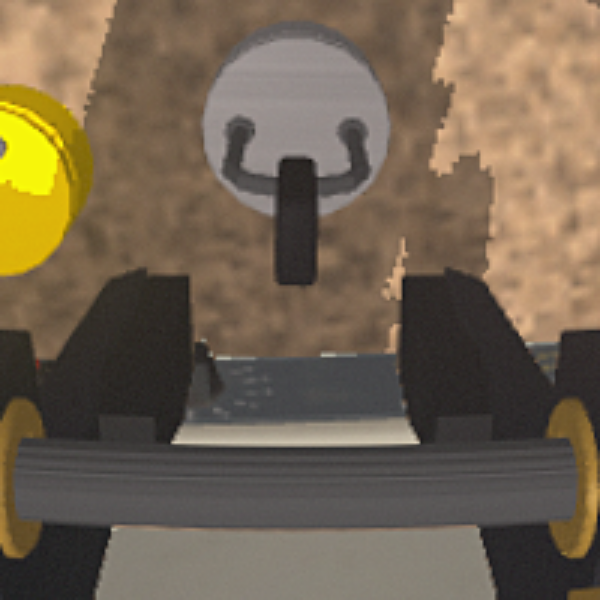

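The tab is squared up and centred between the fingers (feet level, tab at crop x=296). Descending and gripping next.

```bash
python3 -m inch '[{"claw":36,"tx":0,"ty":0,"tz":0.6,"spin":0},{"claw":36,"tx":0,"ty":0,"tz":0.6,"spin":0},{"claw":36,"tx":0,"ty":0,"tz":0.5,"spin":0},{"claw":36,"tx":0,"ty":0,"tz":0.35,"spin":0},{"claw":36,"tx":0,"ty":0,"tz":0,"spin":0},{"claw":36,"tx":0,"ty":0,"tz":0,"spin":0}]'
for i in 1 2 3 4; do python3 -c "
from h import *
L=[]
s=ctrl.observe();print(s['position'],s['contact_force'],s['t'])"; done
python3 -m inch '[{"claw":0,"tx":0,"ty":0,"tz":0,"spin":0},{"claw":0,"tx":0,"ty":0,"tz":0,"spin":0},{"claw":0,"tx":0,"ty":0,"tz":0,"spin":0},{"claw":0,"tx":0,"ty":0,"tz":0,"spin":0},{"claw":0,"tx":0,"ty":0,"tz":0,"spin":0},{"claw":0,"tx":0,"ty":0,"tz":0,"spin":0},{"claw":0,"tx":0,"ty":0,"tz":0,"spin":0}]' 25
```

```text
t: 4.1
position: [0.437, -0.0773, 0.2657]
tcp_rot: [0.0, 0.072, 0.997, -0.0]
contact_force: [-0.0, 0.4, -0.1]
gripper_width: 0.409
grip_force: 0.0
[ 0.43700634 -0.07725558  0.26571917] [-0.00158949  0.40334312 -0.14085464] 4.1
[ 0.43700634 -0.07725558  0.26571917] [-0.00158949  0.40334312 -0.14085464] 4.1
[ 0.43700634 -0.07725558  0.26571917] [-0.00158949  0.40334312 -0.14085464] 4.1
[ 0.43700634 -0.07725558  0.26571917] [-0.00158949  0.40334312 -0.14085464] 4.1
t: 4.8
position: [0.4369, -0.0771, 0.2655]
tcp_rot: [0.0, 0.072, 0.997, -0.0]
contact_force: [-1.1, 0.9, 4.9]
gripper_width: 0.101
grip_force: 25.0
```

```bash
python3 -m inch '[{"claw":0,"tx":0,"ty":0,"tz":-0.3,"spin":0},{"claw":0,"tx":0,"ty":0,"tz":-0.5,"spin":0},{"claw":0,"tx":0,"ty":0,"tz":-0.7,"spin":0},{"claw":0,"tx":0,"ty":0,"tz":-0.7,"spin":0},{"claw":0,"tx":0,"ty":0,"tz":-0.7,"spin":0},{"claw":0,"tx":0,"ty":0,"tz":-0.7,"spin":-4.9},{"claw":0,"tx":0,"ty":0,"tz":-0.7,"spin":-4.9},{"claw":0,"tx":0,"ty":0,"tz":-0.5,"spin":0},{"claw":0,"tx":0,"ty":0,"tz":0,"spin":0},{"claw":0,"tx":0,"ty":0,"tz":0,"spin":0}]'
cat >> h.py <<'E'
def force(n):
    F=[];Q=[]
    for i in range(n):
        ctrl.capture('side'); s=ctrl.observe(); F.append(s['contact_force']); Q.append(s['joint_torque'])
    return np.mean(F,0),np.std(F,0),np.mean(Q,0),np.std(Q,0)
E
python3 - <<'E'
from h import *
np.set_printoptions(precision=4,suppress=True)
print(*force(20),sep='\n'); s=ctrl.observe(); print(s['position'],s['t'],s['gripper_width'],s['grip_force'],s['qpos'])
E
```

```text
t: 5.8
position: [0.4366, -0.0771, 0.4087]
tcp_rot: [-0.0, -0.013, 1.0, 0.0]
contact_force: [0.5, -0.1, -2.9]
gripper_width: 0.1
grip_force: 25.0
[ 0.025  -0.0095 -2.7769]
[0.3893 0.476  0.5279]
[  0.0038 -33.7066 -22.5768  -0.0488   0.065    0.0009]
[0.0112 0.2023 0.1058 0.0003 0.0013 0.0007]
[ 0.4369 -0.0771  0.4093] 6.8 0.09981245470478904 24.98692951630801 [-0.4429  0.1894  1.5617 -0.      1.3904 -2.0402]
```

```bash
python3 -m inch '[{"claw":0,"tx":-0.1,"ty":0.3,"tz":0,"spin":0},{"claw":0,"tx":-0.15,"ty":0.6,"tz":0,"spin":0},{"claw":0,"tx":-0.2,"ty":0.8,"tz":0,"spin":0},{"claw":0,"tx":-0.2,"ty":0.8,"tz":0,"spin":0},{"claw":0,"tx":-0.2,"ty":0.8,"tz":0,"spin":0},{"claw":0,"tx":-0.2,"ty":0.8,"tz":0,"spin":0},{"claw":0,"tx":-0.2,"ty":0.8,"tz":0,"spin":0},{"claw":0,"tx":-0.2,"ty":0.8,"tz":0,"spin":0},{"claw":0,"tx":-0.15,"ty":0.8,"tz":0,"spin":0},{"claw":0,"tx":-0.1,"ty":0.6,"tz":0,"spin":0},{"claw":0,"tx":-0.1,"ty":0.5,"tz":0,"spin":0},{"claw":0,"tx":0,"ty":0.3,"tz":0,"spin":0},{"claw":0,"tx":0,"ty":0,"tz":0,"spin":0},{"claw":0,"tx":0,"ty":0,"tz":0,"spin":0}]'
python3 - <<'E'
from h import *
w=wcap('w4'); s=cap('side','side4'); t=cap('top','top4'); print(ctrl.observe()['position'])
m=np.hstack([cv2.resize(w['image'][190:390,220:420],(400,400)),cv2.resize(s['image'][120:220,260:360],(400,400),interpolation=cv2.INTER_CUBIC)])
cv2.imwrite('pics/m4.png',m[:,:,::-1])
E
```

```text
t: 8.2
position: [0.4844, 0.1611, 0.4092]
tcp_rot: [-0.0, -0.013, 1.0, -0.0]
contact_force: [0.3, -0.6, -2.6]
gripper_width: 0.102
grip_force: 25.0
[0.4845419  0.16066871 0.40929641]
```

View pics/m4.png

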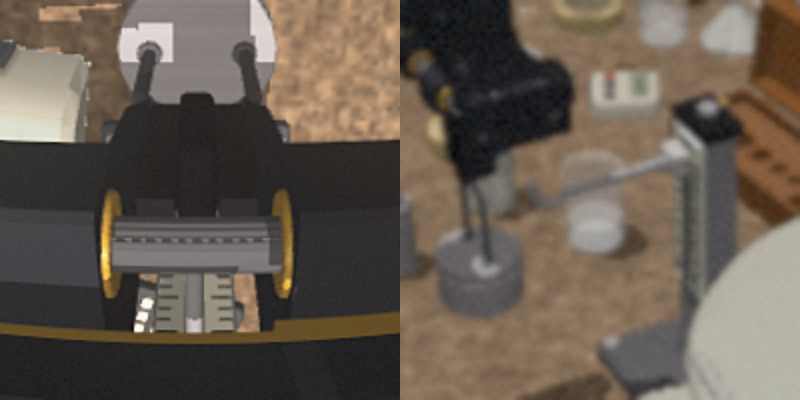

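The wrist view shows the hook arm at (317.5,340), in line with the tab at about (318.5,265). The side view shows the hook tip's top at about (292.5,166.7) and the dip at about (297,171.5), with the bail still in front of the tip.

Run:
```python
from h import *
w=ld('w4');s=ld('side4');t=ld('top0')
print('arm y',wonz(w,317.5,340,.205),wonz(w,317.5,330,.205))
def ony(c,u,v,y):
    o,d=ray(c,u,v); return o+d*(y-o[1])/d[1]
print('tip',ony(s,292.5,166.7,.160),'dip',ony(s,297,171.5,.160))
g=cv2.cvtColor(s['image'],cv2.COLOR_RGB2GRAY)
for p in ((.525,.160,.222),(.539,.1605,.205),(.549,.1605,.211),(.617,.162,.211),(.641,.162,.24)): print(p,proj(s,p),proj(t,p))
# tops of current can's bail point for bias check: wire at TCP
p=ctrl.observe()['position']; print('wire',proj(s,[p[0],p[1],p[2]-.174]),'discTop',proj(s,[p[0],p[1],p[2]-.23]))
```

```text
arm y [0.5782595  0.16259706 0.205     ] [0.56768989 0.1623348  0.205     ]
tip [0.52217644 0.16       0.218402  ] dip [0.53401452 0.16       0.19940617]
(0.525, 0.16, 0.222) [[293.41137109 165.27975999]] [[299.49212686 206.14793315]]
(0.539, 0.1605, 0.205) [[298.53655571 169.1745194 ]] [[299.61539962 202.07487416]]
(0.549, 0.1605, 0.211) [[301.87119544 166.32178799]] [[299.47153264 198.78236221]]
(0.617, 0.162, 0.211) [[324.56988331 159.57289878]] [[298.79551972 177.41851481]]
(0.641, 0.162, 0.24) [[332.42189735 148.2180893 ]] [[298.14325699 168.47340199]]
wire [[278.5987642  164.88100076]] discTop [[280.19400064 182.5214176 ]]
```

```bash
python3 -m inch '[{"claw":0,"tx":-0.2,"ty":0,"tz":0,"spin":0},{"claw":0,"tx":-0.4,"ty":0,"tz":0,"spin":0},{"claw":0,"tx":-0.4,"ty":0,"tz":0,"spin":0},{"claw":0,"tx":-0.4,"ty":0,"tz":0,"spin":0},{"claw":0,"tx":-0.25,"ty":0,"tz":0,"spin":0},{"claw":0,"tx":-0.15,"ty":0,"tz":0.1,"spin":0},{"claw":0,"tx":0,"ty":0,"tz":0.2,"spin":0},{"claw":0,"tx":0,"ty":0,"tz":0.2,"spin":0},{"claw":0,"tx":0,"ty":0,"tz":0,"spin":0},{"claw":0,"tx":0,"ty":0,"tz":0,"spin":0}]'
python3 - <<'E'
from h import *
w=wcap('w5'); s=cap('side','side5'); print(ctrl.observe()['position'])
m=np.hstack([cv2.resize(w['image'][190:390,220:420],(400,400)),cv2.resize(s['image'][130:200,270:340],(400,400),interpolation=cv2.INTER_CUBIC)])
cv2.imwrite('pics/m5.png',m[:,:,::-1])
E
```

```text
t: 9.35
position: [0.5383, 0.1627, 0.3942]
tcp_rot: [-0.0, -0.013, 1.0, -0.0]
contact_force: [-0.4, -0.2, -2.6]
gripper_width: 0.099
grip_force: 25.0
[0.53839596 0.16267403 0.39452723]
```

View pics/m5.png

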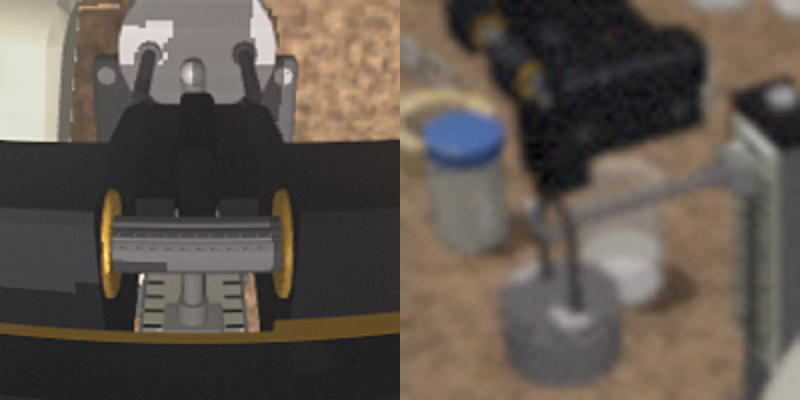

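The wrist view shows the hook tip inside the bail at (316.5,219–232), slightly left of the tab's centre line. The side view agrees. Computing the offset next.

Run:
```python
from h import *
w=ld('w5')
for v in (219,225): print('tip',wonz(w,316.5,v,.218))
print('tabtop edge',wonz(w,318.5,237,.3945-.147+.009-.0), 'arm',wonz(w,316.5,333,.208))
a=wonz(w,295,216,.3945-.147-.119+.037);b=wonz(w,342,216,.3945-.147-.119+.037);print(a,b,(a+b)/2)
```

```text
tip [0.52101281 0.16092119 0.218     ]
tip [0.52447302 0.16100449 0.218     ]
tabtop edge [0.51510967 0.16175282 0.2565    ] arm [0.60906508 0.16295738 0.208     ]
[0.53800949 0.14569731 0.1655    ] [0.53715575 0.17942562 0.1655    ] [0.53758262 0.16256146 0.1655    ]
```

```bash
python3 -m inch '[{"claw":0,"tx":0,"ty":-0.045,"tz":0.05,"spin":0},{"claw":0,"tx":0,"ty":0,"tz":0.1,"spin":0},{"claw":0,"tx":0,"ty":0,"tz":0.1,"spin":0},{"claw":0,"tx":0,"ty":0,"tz":0.1,"spin":0},{"claw":0,"tx":0,"ty":0,"tz":0.05,"spin":0},{"claw":0,"tx":0,"ty":0,"tz":0.05,"spin":0},{"claw":0,"tx":0,"ty":0,"tz":0.05,"spin":0},{"claw":0,"tx":0,"ty":0,"tz":0.05,"spin":0},{"claw":0,"tx":0,"ty":0,"tz":0.05,"spin":0},{"claw":0,"tx":0,"ty":0,"tz":0.05,"spin":0},{"claw":0,"tx":0,"ty":0,"tz":0.05,"spin":0},{"claw":0,"tx":0,"ty":0,"tz":0.05,"spin":0},{"claw":0,"tx":0,"ty":0,"tz":0.05,"spin":0},{"claw":0,"tx":0,"ty":0,"tz":0.05,"spin":0},{"claw":0,"tx":0,"ty":0,"tz":0.05,"spin":0},{"claw":0,"tx":0,"ty":0,"tz":0,"spin":0},{"claw":0,"tx":0,"ty":0,"tz":0,"spin":0}]'
python3 - <<'E'
from h import *
np.set_printoptions(precision=4,suppress=True)
print(*force(16),sep='\n'); s=ctrl.observe(); print(s['position'],s['t'],s['gripper_width'],s['moment'])
E
```

```text
t: 11.15
position: [0.5386, 0.1613, 0.3673]
tcp_rot: [0.0, -0.013, 1.0, -0.0]
contact_force: [2.6, 0.1, -1.3]
gripper_width: 0.101
grip_force: 25.0
[ 2.5953  0.1005 -0.6753]
[0.5846 0.2985 0.4396]
[  0.3754 -46.0718 -20.745    0.0231   0.7027  -0.0004]
[0.0236 0.0289 0.0598 0.0022 0.0389 0.    ]
[0.5386 0.1613 0.3673] 11.95 0.10191176089691793 [ 0.0352 -0.3959  0.0411]
```

The wire is riding on the tip's inner slope: fx is +2.6 N, and 2.1 N has transferred at only 12 mm of expected sink. I'll ease it in +x.

```bash
python3 -m inch '[{"claw":0,"tx":-0.03,"ty":0,"tz":0,"spin":0},{"claw":0,"tx":-0.03,"ty":0,"tz":0,"spin":0},{"claw":0,"tx":-0.03,"ty":0,"tz":0,"spin":0},{"claw":0,"tx":-0.03,"ty":0,"tz":0,"spin":0},{"claw":0,"tx":-0.03,"ty":0,"tz":0,"spin":0},{"claw":0,"tx":-0.03,"ty":0,"tz":0,"spin":0},{"claw":0,"tx":-0.03,"ty":0,"tz":0,"spin":0},{"claw":0,"tx":0,"ty":0,"tz":0,"spin":0},{"claw":0,"tx":0,"ty":0,"tz":0,"spin":0},{"claw":0,"tx":0,"ty":0,"tz":0,"spin":0}]'
python3 - <<'E'
from h import *
np.set_printoptions(precision=4,suppress=True)
print(*force(14)[:2],sep='\n'); s=ctrl.observe(); print(s['position'],s['t'],s['gripper_width'])
w=wcap('w6'); s=cap('side','side6')
m=np.hstack([cv2.resize(w['image'][190:390,220:420],(400,400)),cv2.resize(s['image'][130:200,270:340],(400,400),interpolation=cv2.INTER_CUBIC)])
cv2.imwrite('pics/m6.png',m[:,:,::-1])
E
```

```text
t: 12.95
position: [0.5441, 0.1616, 0.3666]
tcp_rot: [-0.002, -0.013, 1.0, -0.0]
contact_force: [-6.2, 0.3, -1.0]
gripper_width: 0.103
grip_force: 25.0
[-6.4324  0.139  -1.2201]
[0.4529 0.5605 0.4238]
[0.5441 0.1616 0.3667] 13.65 0.0970391705948357
```

View pics/m6.png

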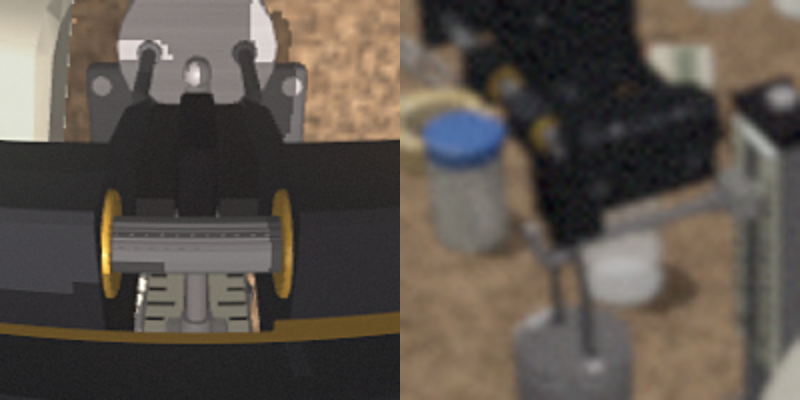

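Now it is pushed against the rear side (fx −6.4 N), so the free window lies between the two. Backing off about 3 mm.

```bash
python3 -m inch '[{"claw":0,"tx":0.03,"ty":0,"tz":0,"spin":0},{"claw":0,"tx":0.03,"ty":0,"tz":0,"spin":0},{"claw":0,"tx":0.03,"ty":0,"tz":0,"spin":0},{"claw":0,"tx":0,"ty":0,"tz":0,"spin":0},{"claw":0,"tx":0,"ty":0,"tz":0,"spin":0}]'
python3 - <<'E'
from h import *
np.set_printoptions(precision=4,suppress=True)
print(*force(12)[:2],sep='\n'); s=ctrl.observe(); print(s['position'],s['t'],s['gripper_width'],s['tcp_rot'])
E
```

```text
t: 14.25
position: [0.5422, 0.1613, 0.3673]
tcp_rot: [0.0, -0.013, 1.0, 0.0]
contact_force: [-0.9, 1.0, -1.8]
gripper_width: 0.1
grip_force: 25.0
[-0.6787  0.2679 -1.2986]
[0.4687 0.5051 0.55  ]
[0.5422 0.1614 0.3673] 14.85 0.100593191008839 [ 0.0001 -0.0133  0.9999 -0.    ]
```

```bash
python3 -m inch '[{"claw":0,"tx":0.02,"ty":0,"tz":0.03,"spin":0},{"claw":0,"tx":0,"ty":0,"tz":0.03,"spin":0},{"claw":0,"tx":0,"ty":0,"tz":0.03,"spin":0},{"claw":0,"tx":0,"ty":0,"tz":0.03,"spin":0},{"claw":0,"tx":0,"ty":0,"tz":0.03,"spin":0},{"claw":0,"tx":0,"ty":0,"tz":0.03,"spin":0},{"claw":0,"tx":0,"ty":0,"tz":0.03,"spin":0},{"claw":0,"tx":0,"ty":0,"tz":0.03,"spin":0},{"claw":0,"tx":0,"ty":0,"tz":0.03,"spin":0},{"claw":0,"tx":0,"ty":0,"tz":0.03,"spin":0},{"claw":0,"tx":0,"ty":0,"tz":0.03,"spin":0},{"claw":0,"tx":0,"ty":0,"tz":0,"spin":0},{"claw":0,"tx":0,"ty":0,"tz":0,"spin":0}]'
python3 - <<'E'
from h import *
np.set_printoptions(precision=4,suppress=True)
print(*force(30)[:2],sep='\n'); s=ctrl.observe(); print(s['position'],s['t'],s['gripper_width'],s['tcp_rot'])
E
```

```text
t: 16.15
position: [0.5416, 0.1613, 0.3573]
tcp_rot: [-0.0, -0.013, 1.0, -0.0]
contact_force: [0.9, -0.3, -1.6]
gripper_width: 0.096
grip_force: 25.0
[ 0.697   0.0099 -0.4469]
[0.4275 0.4797 0.439 ]
[0.5416 0.1613 0.3574] 17.65 0.10108990504339467 [ 0.     -0.0132  0.9999  0.    ]
```

```bash
python3 -m inch '[{"claw":0,"tx":-0.01,"ty":0,"tz":0.02,"spin":0},{"claw":0,"tx":0,"ty":0,"tz":0.02,"spin":0},{"claw":0,"tx":0,"ty":0,"tz":0.02,"spin":0},{"claw":0,"tx":0,"ty":0,"tz":0.02,"spin":0},{"claw":0,"tx":0,"ty":0,"tz":0.02,"spin":0},{"claw":0,"tx":0,"ty":0,"tz":0.02,"spin":0},{"claw":0,"tx":0,"ty":0,"tz":0.02,"spin":0},{"claw":0,"tx":0,"ty":0,"tz":0,"spin":0},{"claw":0,"tx":0,"ty":0,"tz":0,"spin":0}]'
python3 - <<'E'
from h import *
np.set_printoptions(precision=4,suppress=True)
print(*force(36)[:2],sep='\n'); s=ctrl.observe(); print(s['position'],s['t'],s['gripper_width'],s['tcp_rot'])
E
```

```text
t: 18.55
position: [0.5418, 0.1614, 0.3531]
tcp_rot: [-0.0, -0.013, 1.0, 0.0]
contact_force: [-0.9, -0.3, 0.4]
gripper_width: 0.099
grip_force: 25.0
[-1.125  -0.0125  0.0507]
[0.4727 0.5097 0.3752]
[0.5419 0.1614 0.3532] 20.35 0.1006680417986012 [-0.     -0.0132  0.9999 -0.    ]
```

Balanced: fz is about 0. Next I'll take out the small side load, soften the grip, and open a little.

```bash
python3 -m inch '[{"claw":0,"tx":0.005,"ty":0,"tz":0,"spin":0},{"claw":0,"tx":0,"ty":0,"tz":0,"spin":0},{"claw":0,"tx":0,"ty":0,"tz":0,"spin":0},{"claw":0,"tx":0,"ty":0,"tz":0,"spin":0}]' 10
python3 -m inch '[{"claw":0,"tx":0,"ty":0,"tz":0,"spin":0},{"claw":0,"tx":0,"ty":0,"tz":0,"spin":0},{"claw":0,"tx":0,"ty":0,"tz":0,"spin":0}]' 3
python3 - <<'E'
from h import *
np.set_printoptions(precision=4,suppress=True)
cap('side','side7'); print(*force(14)[:2],sep='\n')
E
python3 -m inch '[{"claw":10,"tx":0,"ty":0,"tz":0,"spin":0},{"claw":12,"tx":0,"ty":0,"tz":0,"spin":0},{"claw":14,"tx":0,"ty":0,"tz":0,"spin":0},{"claw":18,"tx":0,"ty":0,"tz":0,"spin":0},{"claw":24,"tx":0,"ty":0,"tz":0,"spin":0},{"claw":30,"tx":0,"ty":0,"tz":0,"spin":0},{"claw":30,"tx":0,"ty":0,"tz":0,"spin":0},{"claw":30,"tx":0,"ty":0,"tz":0,"spin":0}]'
python3 - <<'E'
from h import *
a=ld('side7');d=[]
for i in range(6):
    s=cap('side','side8_%d'%i); g=s['image'].astype(int)-a['image']; d.append(abs(g[170:215,280:325]).mean().round(2))
w=wcap('w8');print(d,ctrl.observe()['contact_force'])
m=np.hstack([cv2.resize(w['image'][190:390,220:420],(400,400)),cv2.resize(s['image'][140:210,270:340],(400,400),interpolation=cv2.INTER_CUBIC)])
cv2.imwrite('pics/m8.png',m[:,:,::-1])
E
```

```text
t: 20.75
position: [0.5418, 0.1614, 0.3532]
tcp_rot: [0.0, -0.013, 1.0, 0.0]
contact_force: [-0.1, -0.6, 0.6]
gripper_width: 0.103
grip_force: 10.0
t: 21.05
position: [0.5418, 0.1613, 0.3532]
tcp_rot: [0.0, -0.013, 1.0, -0.0]
contact_force: [-0.5, 0.3, -0.6]
gripper_width: 0.104
grip_force: 3.0
[ 0.341  -0.4294  0.1405]
[0.6345 0.4979 0.5622]
t: 22.6
position: [0.5417, 0.1614, 0.3531]
tcp_rot: [0.0, -0.013, 1.0, -0.0]
contact_force: [-0.3, -0.3, -0.7]
gripper_width: 0.339
grip_force: 0.0
[np.float64(4.41), np.float64(4.4), np.float64(4.3), np.float64(4.34), np.float64(4.38), np.float64(4.34)] [ 0.12160533  0.29428142 -0.19333866]
```

View pics/m8.png

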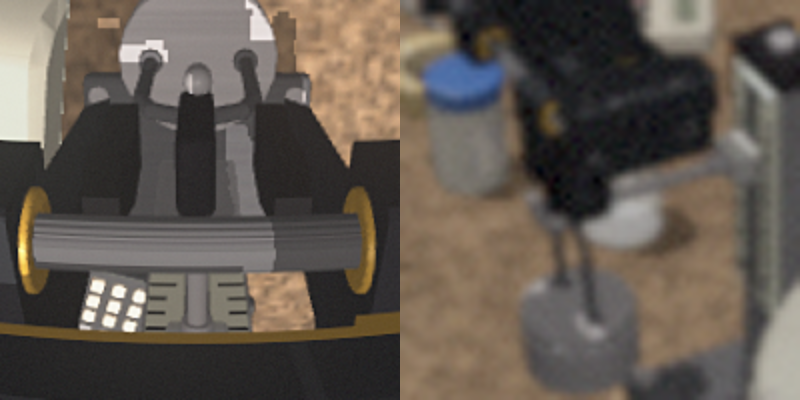

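It hangs still in the dip, with the fingers clear either side of the tab at wrist (317,265). Retreating straight up.

```bash
python3 -m inch '[{"claw":34,"tx":0,"ty":0,"tz":-0.1,"spin":0},{"claw":34,"tx":0,"ty":0,"tz":-0.2,"spin":0},{"claw":34,"tx":0,"ty":0,"tz":-0.4,"spin":0},{"claw":34,"tx":0,"ty":0,"tz":-0.5,"spin":0},{"claw":34,"tx":0,"ty":0,"tz":-0.5,"spin":0},{"claw":34,"tx":0,"ty":0,"tz":-0.5,"spin":0},{"claw":34,"tx":0,"ty":0,"tz":-0.5,"spin":0},{"claw":34,"tx":0,"ty":0,"tz":-0.3,"spin":0},{"claw":34,"tx":0,"ty":0,"tz":0,"spin":0},{"claw":34,"tx":0,"ty":0,"tz":0,"spin":0},{"claw":34,"tx":0,"ty":0,"tz":0,"spin":0},{"claw":34,"tx":0,"ty":0,"tz":0,"spin":0},{"claw":34,"tx":0,"ty":0,"tz":0,"spin":0},{"claw":34,"tx":0,"ty":0,"tz":0,"spin":0},{"claw":34,"tx":0,"ty":0,"tz":0,"spin":0},{"claw":34,"tx":0,"ty":0,"tz":0,"spin":0},{"claw":34,"tx":0,"ty":0,"tz":0,"spin":0},{"claw":34,"tx":0,"ty":0,"tz":0,"spin":0}]'
python3 - <<'E'
from h import *
L=[ctrl.capture('side')['image'].astype(int)[165:230,275:330] for i in range(6)]
a=ld('side8_5')['image'].astype(int)[180:230,275:330]
print([abs(x-L[0]).mean().round(3) for x in L], abs(L[0][15:]-a).mean())
c=cap('side','side9');cv2.imwrite('pics/m9.png',cv2.resize(c['image'][130:220,260:350,::-1],(500,500),interpolation=cv2.INTER_CUBIC))
E
```

```text
t: 24.75
position: [0.5417, 0.1613, 0.4432]
tcp_rot: [0.0, -0.013, 1.0, 0.0]
contact_force: [-0.2, 0.1, 0.6]
gripper_width: 0.387
grip_force: 0.0
[np.float64(0.0), np.float64(1.942), np.float64(1.93), np.float64(1.928), np.float64(1.906), np.float64(1.925)] 5.671636363636364
```

View pics/m9.png

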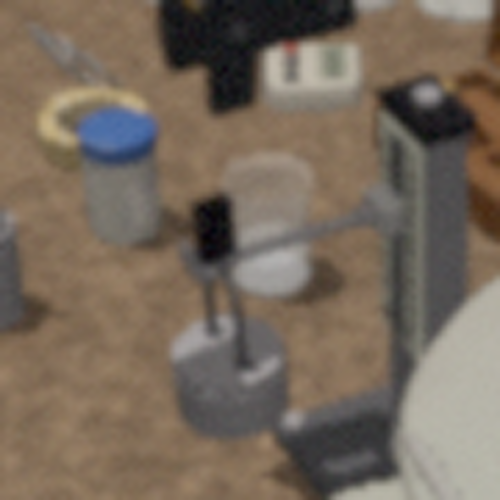

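The canister hangs on the hook just inside the tip, with its tab at crop (213,228), well clear of the gripper. Successive frames differ only by sensor noise. Handing in.

```bash
python3 -c "
from cell import ctrl
print(ctrl.hand_in())"
```

```text
the job is handed in; nothing more can be done
None
```

The squat canister hangs still in the hook's dip, about 0.28 kg by wrist force; I let go at near-zero wrist load (about 0.1 N), the gripper is clear, nothing else was touched as far as I could see, and the job was handed in at about 25 s, verdict not shown.

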